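Rack three pivot shafts alike in the bore gauge

TASK

Slide each of the three brass shafts along its rail into its bore until it is fully home, chamfered end first. One of them was laid in the wrong way round, and its square end will stop at the bore: turn that one end for end and slide it home too, so that all three are racked alike with their pointers on green. Leave the housing, loupe, level and punch where they are.

Things in the scene. Friction and masses are not known exactly. Their poses are not given: they have to be found in the camera images.
- rack: Grey gauge rack with three lanes 80 mm apart; origin on the work surface under the middle bore's mouth; +x level into the bores, away from the robot, +y to its left. Aluminium bore plate 16 mm thick, face at x = 0, top 85 mm high, 50 mm of housing behind. Vee rails 25 mm wide, below 40 mm height, run 169 mm from the plate to -x. Base plate: top 15 mm high, 270 mm wide, from x = -180 to 70 mm.
- bore_1 (a point): Mouth of the left (+y of the rack) bore (round, 25 mm), in the plate's face, on the lane's centre line and 50 mm above the work surface; axes as the rack's.
- bore_2 (a point): Mouth of the middle bore (round, 25 mm), in the plate's face, on the lane's centre line and 50 mm above the work surface; axes as the rack's.
- bore_3 (a point): Mouth of the right (-y of the rack) bore (round, 25 mm), in the plate's face, on the lane's centre line and 50 mm above the work surface; axes as the rack's.
- rail_1 (a point): Shaft axis over the left rail, 85 mm before bore_1, 50 mm high, axes as the rack's. One loose brass shaft lies along each rail, in line with its bore: 30 mm diameter, 120 mm long, 0.24 to 0.39 kg. One end is square, the other has a chamfer 20 mm long down to a 14 mm tip. At the start each shaft's centre is within 10 mm of its rail point along the rail; these points do not move with the shafts.
- rail_2 (a point): The same over the middle rail. By feel: pushed to the bore, a shaft with its chamfered end first goes about 14 mm in and stops, its centre then about 46 mm before the mouth; with its square end first it stops flat on the plate, centre 60 mm before the mouth. Just one of the three starts wrong way round (square end to the bore); the lane varies and is not told.
- rail_3 (a point): The same over the right rail. Sliding a shaft takes 1 to 5 N and it stays where it is left. It can be pushed on its robot-side end (square or 14 mm tip, both centred 50 mm high) with closed fingers above the rail, and gripped across its sides from above anywhere on its length.
- pointer_1 (a joint): Tell-tale pointer (black bar on top of the housing) of the left (+y of the rack) bore: m that a shaft's nose has pushed the light plunger in that bore; 0 with the bore empty (red field), about 0.012 with a chamfered end fully home (green field). A 0.2 N spring takes it back when the nose leaves.
- pointer_2 (a joint): Tell-tale pointer (black bar on top of the housing) of the middle bore: m that a shaft's nose has pushed the light plunger in that bore; 0 with the bore empty (red field), about 0.012 with a chamfered end fully home (green field). A 0.2 N spring takes it back when the nose leaves.
- pointer_3 (a joint): Tell-tale pointer (black bar on top of the housing) of the right (-y of the rack) bore: m that a shaft's nose has pushed the light plunger in that bore; 0 with the bore empty (red field), about 0.012 with a chamfered end fully home (green field). A 0.2 N spring takes it back when the nose leaves.
- housing_center (a point): Bystander: black bakelite compass housing, a disc 76 mm in diameter and 30 mm high, standing left of the rack; this is its centre, z up.
- loupe_center (a point): Bystander: chrome magnifier loupe, 48 mm in diameter and 60 mm tall, standing right of the rack; this is its centre, z up.
- level_center (a point): Bystander: green glass level, a block 90 x 40 x 30 mm lying right of the rack; this is its centre, x along its length, z up.
- punch_center (a point): Bystander: steel center punch, 127 mm long, 12 mm square shank, lying left of the rack; this is the centre of its shank, x along it to the point, z up.

How it is judged:
By the outcome, as a careful person would: the job done as asked, in the order asked, and still so for the second after the job is handed in, with the robot touching nothing.
It also fails if it takes over 64 s, if anything falls off the work surface, if the arm or the gripper's body presses on something with over 40 N, if the wrist force passes 120 N, or if a joint passes its speed limit or range.

ROBOT

A 7-joint arm with a two-finger parallel gripper is mounted at the origin on the work surface. World frame = base frame: x ahead of the robot, y to its left, z up, the work surface at z = 0. Lengths are in m, angles in rad, forces in N, time in s.
With the tool pointing down it reaches from about 0.4 to 0.85 m from the base axis. Payload 10.4 kg.
Tool frame: the origin (TCP) lies on the front face of the gripper's body, between the roots of the fingers; the fingertips stand 70 mm ahead of it and the grasp point (between the pads) lies 51 mm ahead of it (grasp_offset is the distance from the TCP to the grasp point, in m); z points along the fingers, y is the direction in which the jaws open and shut (so a half turn about z gives the same grasp; the last joint's range is limited). The gripper opens to 87 mm and grips with 3 to 60 N. Pads are 19 mm wide; open, the fingers measure 117 mm over their backs; the gripper's body (75 mm by 190 mm) begins 51 mm behind the grasp point.
Start: joints at [1.078, 0.332, -0.065, 1.46, 0.022, 1.35, -0.088], TCP at [0.283, -0.557, 0.292] pointing down, gripper open.
Joint ranges: [-2.6, 2.6], [-0.5, 2.12], [-1.47, 1.34], [0.16, 2.42], [-1.27, 4.41], [0.06, 2.06], [-2.6, 2.6]. Speed limits (rad/s): [2.22, 2.22, 2.79, 2.79, 3.14, 3.14, 3.14].

INTERFACE

Orientations are given as a unit quaternion [x, y, z, w].
In Python, from bench import * gives the robot as it stands. The module is installed in compiled form; this text tells all that it offers.
- The arm moves only by the tool arm_command, never from a script. Its argument "commands" is a list of rows, each a list of 3 entries, a list of its own where there are three numbers: the opening in per cent of the stroke, from 0 (shut) to 100 (fully open), then the shift along the tool's x, y, z in m, then the turn, a rotation vector about the tool's x, y, z in rad. A call has exactly 10 rows; each row is the pose to reach, as a shift and turn from the pose commanded when the call began, along the tool's axes at that moment; what a row does not reach only later rows make up. A row lasts 1/12 s, in which the tool goes at most 41.7 mm and 7.16 degrees, less where a joint would pass 70% of its speed; a pose out of reach is approached as far as the arm can. A call with a gripper value outside its range is refused whole. The fingers move at their own pace and stop on an object; "squeeze" is the grip in N (left out, the last holds). Time passes only in rows, so rows that repeat a pose let the fingers close, or fill a call up. It gives the time, the measured TCP pose, the force and the opening at its end, in the units of the state.
- read_state(): the state, without advancing time (a new reading comes with each control period).
- camera(name): name is "scene" or "top"; returns a dict with "pixels" (384x512x3 uint8, red, green, blue), "fx", "fy", "cx", "cy" (pixels), "rvec" (rotation vector, rad) and "tvec" (3), from world to camera coordinates, as OpenCV has them. Camera axes: x right, y down, z forward; pixel columns grow to the right and rows downward; lengths in m; the calibration is good to about 2 mm. A picture is of the moment at which its call begins. There is no depth.
- close_job(): hands the job in, once; it reports no verdict.
The state is a dict: "time": time; "joint_positions": joint angles; "joint_vel": joint speeds; "joint_torque": joint torques, N m; "ee_pos": TCP position; "eef_rot": TCP orientation; "ft_force": force on the tool from outside, world axes, zero at the start; "torque": the same for the moment, N m; "width": finger opening in m.
Only numpy, scipy, OpenCV 4.12 (cv2) and the standard library are available. Lean on these libraries where they do the work, as an engineer would, in place of code of your own. Each camera call takes 0.05 s, during which the arm holds its last target.

## Working session

There is one attempt and no reset: what is moved stays moved. The work goes in short steps, Python scripts to look and compute and a tool call to move; the robot and the scene stay as the last step left them, time stands still between calls to the robot, and variables do not carry over. Pictures are saved under pics/ and viewed, and the job is handed in when it is done.

Besides the shell and the picture viewer there is one more tool, called after "Emit:" as a command line: name --argument value ..., lists and objects as JSON in quotes. arm_command: Moves the arm, as the interface text tells. Its arguments: {"type":"object","properties":{"commands":{"type":"array","items":{"type":"array"}},"squeeze":{"type":"number"}},"required":["commands"]}

```bash
mkdir -p pics; python3 - <<'E'
from bench import *
import cv2,pickle
s=read_state();print({k:s[k] for k in ['time','ee_pos','eef_rot','ft_force','width']})
for n in ['scene','top']:
    c=camera(n);pickle.dump(c,open(n+'.pkl','wb'));cv2.imwrite(f'pics/{n}0.png',c['pixels'][:,:,::-1]);print(n,c['fx'],c['fy'],c['cx'],c['cy'],c['rvec'],c['tvec'])
E
```

```text
{'time': 0.0, 'ee_pos': array([ 0.28281465, -0.55701652,  0.29144702]), 'eef_rot': array([ 9.72536959e-01,  2.32747340e-01, -2.00013154e-04, -7.06685557e-04]), 'ft_force': array([ 0.48196973, -0.16312475, -0.88166775]), 'width': 0.08703323763400435}
scene 467.50673984108647 467.50673984108647 256.9145609995487 197.58841372313094 [ 0.77945245  2.74277762 -0.88913176] [ 0.50699589 -0.25416549  1.39257621]
top 373.5253962135214 373.5253962135214 259.10688082094146 189.15178934031582 [ 2.22739804 -2.19879678  0.0761042 ] [0.01291915 0.62711894 0.80701619]
```

View pics/scene0.png

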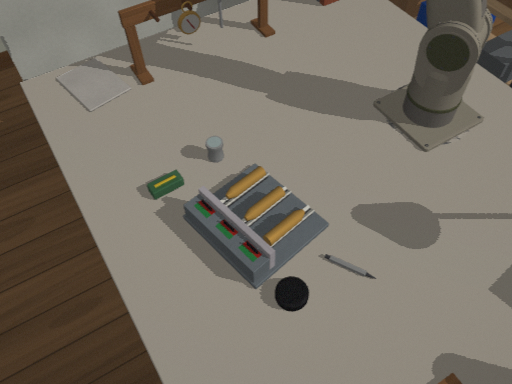

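View pics/top0.png

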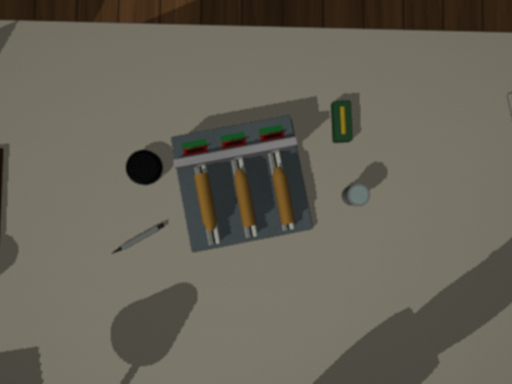

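```bash
python3 - <<'E'
import cv2,pickle
c=pickle.load(open('top.pkl','rb'));p=c['pixels'][:,:,::-1]
cv2.imwrite('pics/topc.png',cv2.resize(p[105:260,160:325],None,fx=4.8,fy=3.8*4.8/3.8*0.8,interpolation=cv2.INTER_CUBIC)) if 0 else cv2.imwrite('pics/topc.png',cv2.resize(p[110:255,165:315],None,fx=4,fy=4,interpolation=cv2.INTER_CUBIC))
c=pickle.load(open('scene.pkl','rb'));p=c['pixels'][:,:,::-1]
cv2.imwrite('pics/scenec.png',cv2.resize(p[160:285,180:335],None,fx=4,fy=4,interpolation=cv2.INTER_CUBIC))
E
```

```text
(no output)
```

View pics/topc.png

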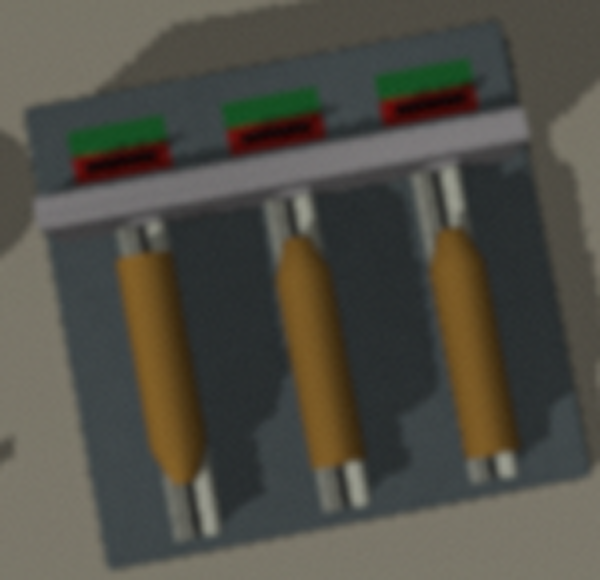

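View pics/scenec.png

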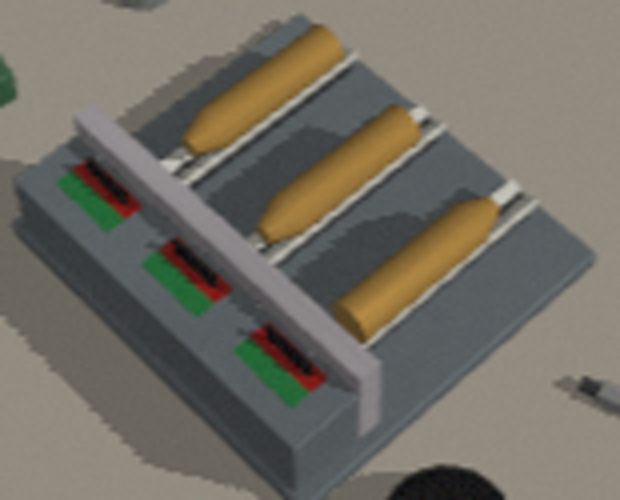

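```bash
cat > h.py <<'E'
import numpy as np,cv2,pickle
from scipy.optimize import least_squares
def proj(c,P):
    K=np.array([[c['fx'],0,c['cx']],[0,c['fy'],c['cy']],[0,0,1]])
    return cv2.projectPoints(np.float64(P).reshape(-1,3),np.float64(c['rvec']),np.float64(c['tvec']),K,None)[0].reshape(-1,2)
def r2w(p,q):
    q=np.float64(q).reshape(-1,3);x,y,a=p;R=np.array([[np.cos(a),-np.sin(a),0],[np.sin(a),np.cos(a),0],[0,0,1]])
    return q@R.T+[x,y,0]
def w2r(p,q):
    q=np.float64(q).reshape(-1,3)-[p[0],p[1],0];a=p[2];R=np.array([[np.cos(a),-np.sin(a),0],[np.sin(a),np.cos(a),0],[0,0,1]])
    return q@R
E
python3 - <<'E'
from h import *
T=pickle.load(open('top.pkl','rb'));S=pickle.load(open('scene.pkl','rb'))
tc=lambda x,y:((x+.5)/4-.5+165,(y+.5)/4-.5+110)
sc=lambda x,y:((x+.5)/4-.5+180,(y+.5)/4-.5+160)
obs=[(T,(-.18,.135,.015),tc(108,568)),(T,(-.18,-.135,.015),tc(592,468)),(S,(-.18,.135,.015),sc(596,260)),(S,(-.18,-.135,.015),sc(300,14)),
(S,(.07,.135,.015),sc(310,497)),(S,(.07,-.135,.015),sc(14,225)),]
def f(p): return np.concatenate([proj(c,r2w(p,q))[0]-o for c,q,o in obs])
r=least_squares(f,[.6,0,0]);print(r.x,r.fun.reshape(-1,2).round(1))
p=r.x;np.save('rack.npy',p)
for c,n,o,sz in((T,'t',(165,110),(150,145)),(S,'s',(180,160),(155,125))):
    im=c['pixels'][o[1]:o[1]+sz[1],o[0]:o[0]+sz[0],::-1];im=cv2.resize(im,None,fx=4,fy=4,interpolation=cv2.INTER_CUBIC)
    def line(a,b,col):
        uv=(proj(c,r2w(p,[a,b]))-o+.5)*4-.5
        cv2.line(im,*[tuple(int(round(v)) for v in u) for u in uv],col,1)
    B=[(-.18,.135,.015),(-.18,-.135,.015),(.07,-.135,.015),(.07,.135,.015)]
    for i in range(4): line(B[i],B[(i+1)%4],(0,255,255))
    for x in(0,.016): line((x,-.13,.085),(x,.13,.085),(255,0,255))
    for y in(.08,0,-.08):
        line((-.16,y,.05),(0,y,.05),(255,255,255))
        for s in(-.015,.015): line((-.145,y+s,.05),(-.025,y+s,.05),(255,0,0))
        for x in(-.145,-.025): line((x,y-.015,.05),(x,y+.015,.05),(255,0,0))
    cv2.imwrite(f'pics/ov_{n}.png',im)
E
```

```text
[0.69118048 0.07220729 0.21109436] [[-0.5  1.2]
 [ 0.2  1.3]
 [ 0.7 -2.2]
 [-0.5 -0.9]
 [-1.3  3.6]
 [-1.6 -0.2]]
```

View pics/ov_t.png

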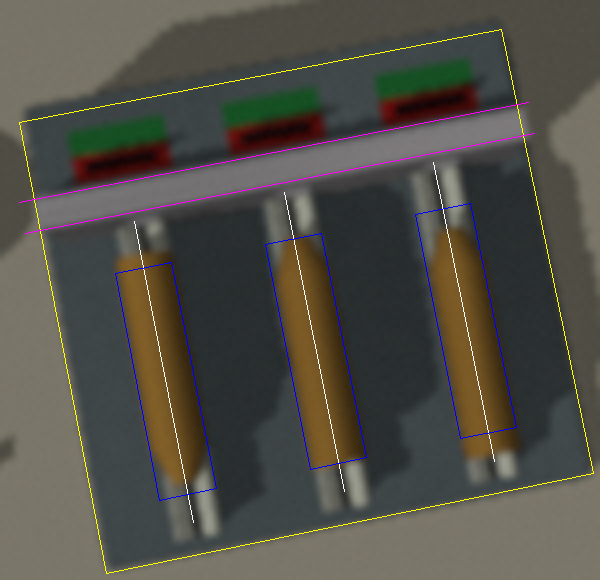

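View pics/ov_s.png

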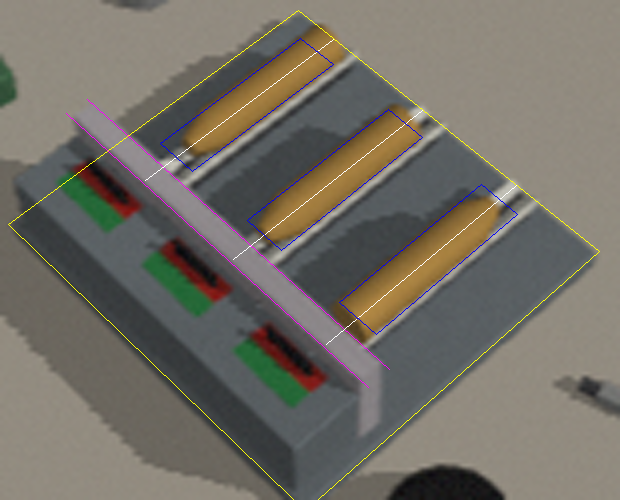

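```bash
python3 - <<'E'
from h import *
T=pickle.load(open('top.pkl','rb'));S=pickle.load(open('scene.pkl','rb'))
tc=lambda x,y:((x+.5)/4-.5+165,(y+.5)/4-.5+110)
sc=lambda x,y:((x+.5)/4-.5+180,(y+.5)/4-.5+160)
obs=[(T,(-.18,.135,.015),tc(108,568)),(T,(-.18,-.135,.015),tc(592,468)),(S,(-.18,.135,.015),sc(596,260)),(S,(-.18,-.135,.015),sc(300,14))]
pl=[(T,0,1,tc(42,232)),(T,0,-1,tc(530,138)),(T,.016,1,tc(36,202)),(T,.016,-1,tc(526,108)),(S,0,1,sc(381,362)),(S,0,-1,sc(95,105)),(S,.016,1,sc(361,376)),(S,.016,-1,sc(78,118))]
sh=[(T,.08,tc(145,260)),(T,.08,tc(178,450)),(T,0,tc(305,290)),(T,0,tc(337,460)),(T,-.08,tc(460,265)),(T,-.08,tc(491,440))]
def f(P):
    p=P[:3];w=P[3]
    a=[proj(c,r2w(p,q))[0]-o for c,q,o in obs]
    a+=[proj(c,r2w(p,(x,s*w,.085)))[0]-o for c,x,s,o in pl]
    for c,y,o in sh:
        u=proj(c,r2w(p,[(-.15,y,.05),(-.02,y,.05)]));d=u[1]-u[0];d/=np.linalg.norm(d);e=np.array(o)-u[0]
        a.append(np.array([d[0]*e[1]-d[1]*e[0],0]))
    return np.concatenate(a)
r=least_squares(f,[.69,.07,.2,.13]);print(r.x,r.fun.reshape(-1,2).round(1).tolist())
p=r.x[:3];np.save('rack.npy',p)
# shaft ends, top-cam: square end silhouette; invert pixel -> rack at height z
def inv(c,uv,z):
    g=lambda q:proj(c,[[q[0],q[1],z]])[0]-uv
    return w2r(p,[*least_squares(g,[.6,0]).x,z])[0]
for n,uv in (('1sq',(143,253)),('1tip',(187,485)),('2tip',(296,238)),('2sq',(340,467)),('3tip',(452,230)),('3sq',(493,457))):
    print(n,inv(T,tc(*uv),.05).round(4),inv(T,tc(*uv),.065).round(4))
for n,uv in (('1sq',(352,320)),('1tip',(497,205)),('2tip',(264,238)),('2sq',(411,116)),('3tip',(190,148)),('3sq',(333,36))):
    print(n,inv(S,sc(*uv),.05).round(4),inv(S,sc(*uv),.065).round(4))
for y in(.08,0,-.08): print(r2w(p,(-.085,y,.05)))
for c,n,o,sz in((T,'t',(165,110),(150,145)),(S,'s',(180,160),(155,125))):
    im=c['pixels'][o[1]:o[1]+sz[1],o[0]:o[0]+sz[0],::-1];im=cv2.resize(im,None,fx=4,fy=4,interpolation=cv2.INTER_CUBIC)
    def line(a,b,col):
        uv=(proj(c,r2w(p,[a,b]))-o+.5)*4-.5
        cv2.line(im,*[tuple(int(round(v)) for v in u) for u in uv],col,1)
    B=[(-.18,.135,.015),(-.18,-.135,.015),(.07,-.135,.015),(.07,.135,.015)]
    for i in range(4): line(B[i],B[(i+1)%4],(0,255,255))
    for x in(0,.016): line((x,-.13,.085),(x,.13,.085),(255,0,255))
    for y in(.08,0,-.08):
        line((-.16,y,.05),(0,y,.05),(255,255,255))
        for s in(-.015,.015): line((-.145,y+s,.05),(-.025,y+s,.05),(255,0,0))
        for x in(-.145,-.025): line((x,y-.015,.05),(x,y+.015,.05),(255,0,0))
    cv2.imwrite(f'pics/ov2_{n}.png',im)
E
```

```text
[0.69101337 0.07053963 0.20359412 0.1242191 ] [[-0.4, 1.0], [0.4, 2.0], [0.5, -2.1], [-0.1, -1.3], [-0.6, -0.7], [-0.8, -0.2], [-0.5, -1.0], [-1.3, -0.4], [-0.5, -0.2], [-0.5, -0.9], [-0.7, 0.7], [-1.3, -0.5], [0.2, 0.0], [-0.5, 0.0], [-0.2, 0.0], [-0.4, 0.0], [0.9, 0.0], [0.1, 0.0]]
1sq [-0.0175  0.0799  0.05  ] [-0.0191  0.0782  0.065 ]
1tip [-0.1406  0.0797  0.05  ] [-0.1399  0.0781  0.065 ]
2tip [-0.0247 -0.      0.05  ] [-0.0262 -0.0002  0.065 ]
2sq [-1.467e-01 -1.000e-04  5.000e-02] [-0.1458 -0.0002  0.065 ]
3tip [-0.036  -0.0813  0.05  ] [-0.0372 -0.0799  0.065 ]
3sq [-0.1569 -0.0796  0.05  ] [-0.1558 -0.0782  0.065 ]
1sq [-0.0218  0.0803  0.05  ] [-0.0156  0.0866  0.065 ]
1tip [-0.1412  0.0828  0.05  ] [-0.1331  0.0891  0.065 ]
2tip [-0.0231  0.0031  0.05  ] [-0.0169  0.0107  0.065 ]
2sq [-0.1512 -0.0007  0.05  ] [-0.1429  0.0069  0.065 ]
3tip [-0.0347 -0.0777  0.05  ] [-0.0283 -0.0689  0.065 ]
3sq [-0.1604 -0.0813  0.05  ] [-0.152  -0.0724  0.065 ]
[[0.5915937  0.13170113 0.05      ]]
[[0.60776894 0.05335343 0.05      ]]
[[ 0.62394418 -0.02499426  0.05      ]]
```

View pics/ov2_t.png

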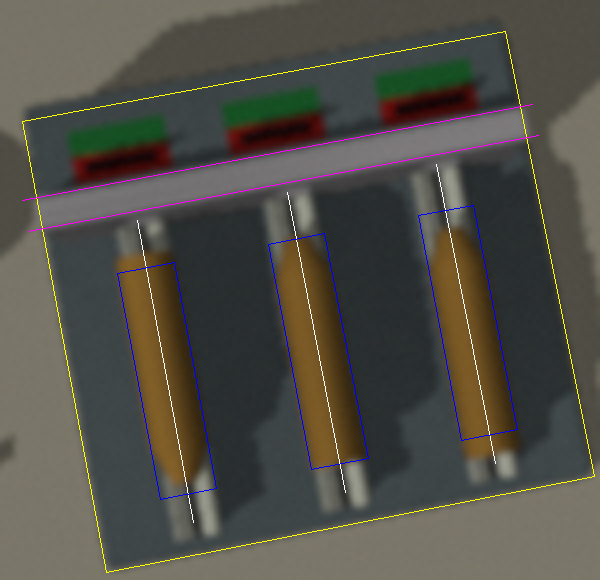

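View pics/ov2_s.png

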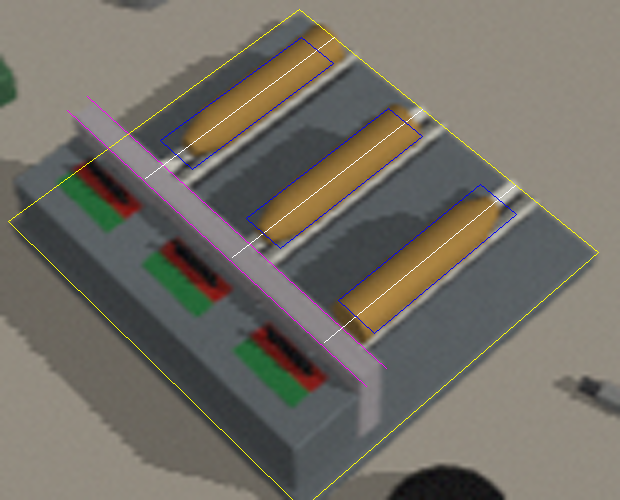

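```bash
cat >> h.py <<'E'
from scipy.spatial.transform import Rotation as R_
def go(x,y,z,turn=0.0,p=None):
    """tool-frame shift/turn to put TCP at rack x,y, height z with tool x at rack yaw+turn, z down"""
    from bench import read_state
    s=read_state();p=np.load('rack.npy')
    t=r2w(p,(x,y,z))[0];R0=R_.from_quat(s['eef_rot']);a=p[2]+turn
    R1=R_.from_matrix(np.array([[np.cos(a),np.sin(a),0],[np.sin(a),-np.cos(a),0],[0,0,-1]]))
    print('shift',R0.inv().apply(t-s['ee_pos']).round(4),'turn',(R0.inv()*R1).as_rotvec().round(4),'j',np.round(s['joint_positions'],2))
def st():
    from bench import read_state
    s=read_state();p=np.load('rack.npy')
    print(round(s['time'],2),'rackTCP',w2r(p,s['ee_pos'])[0].round(4),'f',np.round(s['ft_force'],1),'w',round(s['width'],4))
E
python3 -c "
from h import *
go(-.182,-.08,.2);go(-.182,-.08,.114);st()"
```

```text
shift [ 0.4515 -0.3454  0.092 ] turn [-1.200e-03  2.000e-04  2.662e-01] j [ 1.08  0.33 -0.06  1.46  0.02  1.35 -0.09]
shift [ 0.4515 -0.3453  0.178 ] turn [-1.200e-03  2.000e-04  2.662e-01] j [ 1.08  0.33 -0.06  1.46  0.02  1.35 -0.09]
0.1 rackTCP [-0.5267 -0.5321  0.2916] f [-0.7  0.1 -0. ] w 0.087
```

Emit:
arm_command --commands '[[0, [0.0295, -0.0225, 0.006], [0, 0, 0.027]], [0, [0.059, -0.045, 0.012], [0, 0, 0.053]], [0, [0.0885, -0.0675, 0.018], [0, 0, 0.08]], [0, [0.118, -0.09, 0.024], [0, 0, 0.106]], [0, [0.1475, -0.1125, 0.03], [0, 0, 0.133]], [0, [0.177, -0.135, 0.036], [0, 0, 0.16]], [0, [0.2065, -0.1575, 0.042], [0, 0, 0.186]], [0, [0.236, -0.18, 0.048], [0, 0, 0.213]], [0, [0.2655, -0.2025, 0.054], [0, 0, 0.24]], [0, [0.295, -0.225, 0.06], [0, 0, 0.266]]]' --squeeze 20

```text
time: 0.93
ee_pos: [0.4444, -0.2213, 0.2319]
eef_rot: [0.995, 0.101, -0.0, 0.0]
ft_force: [1.7, -0.8, -1.1]
width: 0.0283
```

```bash
python3 -c "
from h import *
go(-.182,-.08,.114);st()"
```

```text
shift [ 0.1184 -0.1561  0.1178] turn [ 0.0001  0.0002 -0.0013] j [ 0.67  0.11 -0.32  1.86  0.04  1.17 -1.03]
0.93 rackTCP [-0.3006 -0.236   0.2319] f [ 1.7 -0.8 -1.1] w 0.0283
```

Emit:
arm_command --commands '[[0, [0.024, -0.031, 0.005], [0, 0, 0]], [0, [0.048, -0.062, 0.01], [0, 0, 0]], [0, [0.072, -0.093, 0.015], [0, 0, 0]], [0, [0.096, -0.124, 0.02], [0, 0, 0]], [0, [0.118, -0.156, 0.025], [0, 0, 0]], [0, [0.118, -0.156, 0.05], [0, 0, 0]], [0, [0.118, -0.156, 0.08], [0, 0, 0]], [0, [0.118, -0.156, 0.105], [0, 0, 0]], [0, [0.118, -0.156, 0.117], [0, 0, 0]], [0, [0.118, -0.156, 0.117], [0, 0, 0]]]'

```text
time: 1.77
ee_pos: [0.5264, -0.0465, 0.1125]
eef_rot: [0.995, 0.102, -0.002, -0.001]
ft_force: [-0.3, -0.0, 0.5]
width: 0.0005
```

```bash
python3 -c "
from h import *
go(-.1155,-.08,.114);st()
from bench import camera
for n in('top','scene'):
  c=camera(n);cv2.imwrite('pics/a_'+n+'.png',cv2.resize(c['pixels'][90:280,140:340,::-1],None,fx=3,fy=3,interpolation=2))
"
```

```text
shift [ 0.0694 -0.0013 -0.0018] turn [-0.0017  0.0048  0.0002] j [ 0.39  0.34 -0.45  1.88  0.18  0.96 -1.5 ]
1.77 rackTCP [-0.1849 -0.0813  0.1125] f [-0.3 -0.   0.5] w 0.0005
```

View pics/a_scene.png

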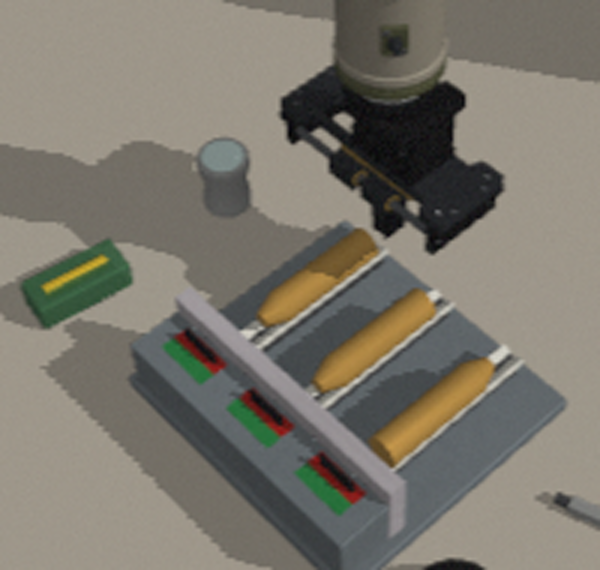

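Emit:
arm_command --commands '[[0, [0.007, -0.001, -0.001], [0, 0, 0]], [0, [0.014, -0.001, -0.001], [0, 0, 0]], [0, [0.02, -0.001, -0.001], [0, 0, 0]], [0, [0.026, -0.001, -0.001], [0, 0, 0]], [0, [0.032, -0.001, -0.001], [0, 0, 0]], [0, [0.038, -0.001, -0.001], [0, 0, 0]], [0, [0.044, -0.001, -0.001], [0, 0, 0]], [0, [0.05, -0.001, -0.001], [0, 0, 0]], [0, [0.056, -0.001, -0.001], [0, 0, 0]], [0, [0.06, -0.001, -0.001], [0, 0, 0]]]'

```text
time: 2.7
ee_pos: [0.5873, -0.0338, 0.1169]
eef_rot: [0.995, 0.101, -0.0, 0.0]
ft_force: [-5.8, -1.5, 4.1]
width: 0.0003
```

```bash
python3 -c "
from h import *
go(-.1155,-.08,.114);st()
from bench import camera
for n in('top','scene'):
  c=camera(n);cv2.imwrite('pics/b_'+n+'.png',cv2.resize(c['pixels'][90:280,140:340,::-1],None,fx=3,fy=3,interpolation=2))
"
```

```text
shift [ 0.0072 -0.0012  0.0029] turn [ 0.0009  0.0007 -0.0004] j [ 0.33  0.45 -0.43  1.73  0.22  1.01 -1.55]
2.7 rackTCP [-0.1227 -0.0812  0.1169] f [-5.8 -1.5  4.1] w 0.0003
```

View pics/b_scene.png

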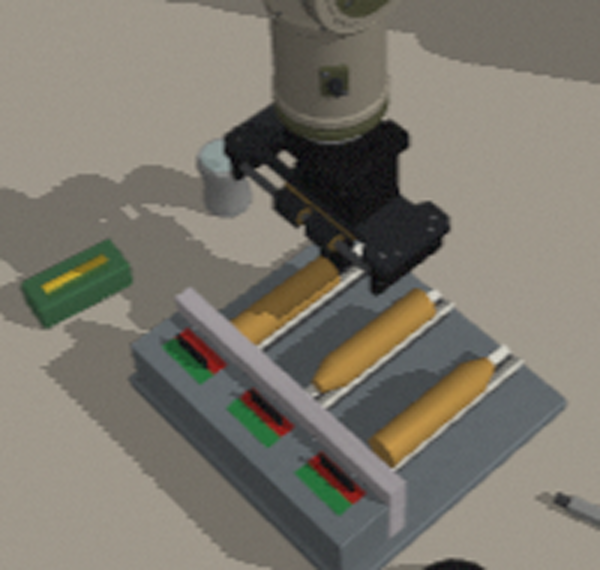

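Emit:
arm_command --commands '[[0, [0.002, 0, 0], [0, 0, 0]], [0, [0.004, 0, 0], [0, 0, 0]], [0, [0.006, 0, 0], [0, 0, 0]], [0, [0.007, 0, 0], [0, 0, 0]], [0, [0.008, 0, 0], [0, 0, 0]], [0, [0.009, 0, 0], [0, 0, 0]], [0, [0.01, 0, 0], [0, 0, 0]], [0, [0.011, 0, 0], [0, 0, 0]], [0, [0.012, 0, 0], [0, 0, 0]], [0, [0.012, 0, 0], [0, 0, 0]]]'

```text
time: 3.63
ee_pos: [0.5937, -0.0321, 0.1163]
eef_rot: [0.995, 0.101, -0.006, 0.001]
ft_force: [-34.3, -5.0, 27.8]
width: 0.0009
```

```bash
python3 -c "
from h import *
st()
from bench import camera
for n in('top','scene'):
  c=camera(n);cv2.imwrite('pics/c_'+n+'.png',cv2.resize(c['pixels'][90:280,140:340,::-1],None,fx=3,fy=3,interpolation=2))
"
```

```text
3.63 rackTCP [-0.1161 -0.0809  0.1163] f [-34.3  -5.   27.8] w 0.0009
```

View pics/c_scene.png

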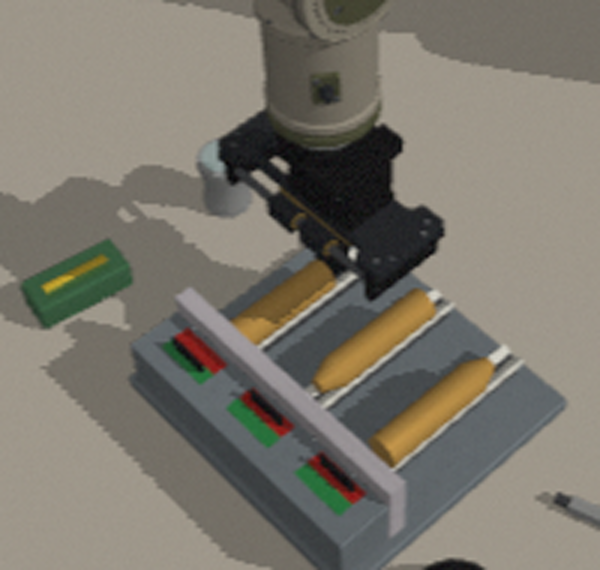

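Emit:
arm_command --commands '[[0, [-0.015, 0, 0], [0, 0, 0]], [0, [-0.035, 0, 0], [0, 0, 0]], [0, [-0.055, 0, 0], [0, 0, 0]], [0, [-0.06, 0, -0.03], [0, 0, 0]], [0, [-0.06, -0.02, -0.05], [0, 0, 0]], [0, [-0.06, -0.055, -0.05], [0, 0, 0]], [0, [-0.06, -0.08, -0.05], [0, 0, 0]], [0, [-0.06, -0.08, -0.025], [0, 0, 0]], [0, [-0.06, -0.08, 0], [0, 0, 0]], [0, [-0.06, -0.08, 0], [0, 0, 0]]]'

```text
time: 4.57
ee_pos: [0.5215, 0.0356, 0.1129]
eef_rot: [0.995, 0.102, -0.002, -0.0]
ft_force: [-0.3, -0.7, -0.9]
width: 0.0008
```

```bash
python3 -c "
from h import *
go(-.116,0,.114);st()
from bench import camera
for n in('top','scene'):
  c=camera(n);cv2.imwrite('pics/d_'+n+'.png',cv2.resize(c['pixels'][90:280,140:340,::-1],None,fx=3,fy=3,interpolation=2))
"
```

```text
shift [ 0.0571  0.0002 -0.0014] turn [-0.001   0.0046  0.0014] j [ 0.28  0.34 -0.49  1.9   0.19  0.96 -1.67]
4.57 rackTCP [-1.731e-01  1.000e-04  1.129e-01] f [-0.3 -0.7 -0.9] w 0.0008
```

View pics/d_scene.png

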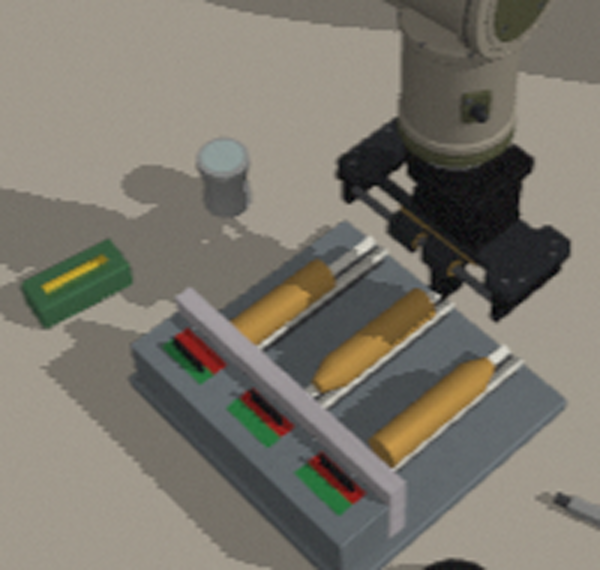

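Emit:
arm_command --commands '[[0, [0.008, 0, -0.001], [0, 0, 0]], [0, [0.014, 0, -0.001], [0, 0, 0]], [0, [0.02, 0, -0.001], [0, 0, 0]], [0, [0.026, 0, -0.001], [0, 0, 0]], [0, [0.031, 0, -0.001], [0, 0, 0]], [0, [0.036, 0, -0.001], [0, 0, 0]], [0, [0.041, 0, -0.001], [0, 0, 0]], [0, [0.046, 0, -0.001], [0, 0, 0]], [0, [0.05, 0, -0.001], [0, 0, 0]], [0, [0.052, 0, -0.001], [0, 0, 0]]]'

```text
time: 5.5
ee_pos: [0.5749, 0.0453, 0.1181]
eef_rot: [0.995, 0.101, -0.001, 0.0]
ft_force: [-7.9, -3.7, 7.3]
width: 0.0005
```

Emit:
arm_command --commands '[[0, [0.002, 0, 0], [0, 0, 0]], [0, [0.003, 0, 0], [0, 0, 0]], [0, [0.004, 0, 0], [0, 0, 0]], [0, [0.005, 0, 0], [0, 0, 0]], [0, [0.006, 0, 0], [0, 0, 0]], [0, [0.007, 0, 0], [0, 0, 0]], [0, [0.008, 0, 0], [0, 0, 0]], [0, [0.009, 0, 0], [0, 0, 0]], [0, [0.01, 0, 0], [0, 0, 0]], [0, [0.01, 0, 0], [0, 0, 0]]]'

```text
time: 6.33
ee_pos: [0.5783, 0.046, 0.1178]
eef_rot: [0.995, 0.101, -0.008, 0.002]
ft_force: [-45.8, -8.5, 39.6]
width: 0.0003
```

```bash
python3 -c "
from h import *
st()
from bench import camera
for n in('top','scene'):
  c=camera(n);cv2.imwrite('pics/e_'+n+'.png',cv2.resize(c['pixels'][90:280,140:340,::-1],None,fx=3,fy=3,interpolation=2))
"
```

```text
6.33 rackTCP [-0.1154 -0.0012  0.1178] f [-45.8  -8.5  39.6] w 0.0003
```

View pics/e_scene.png

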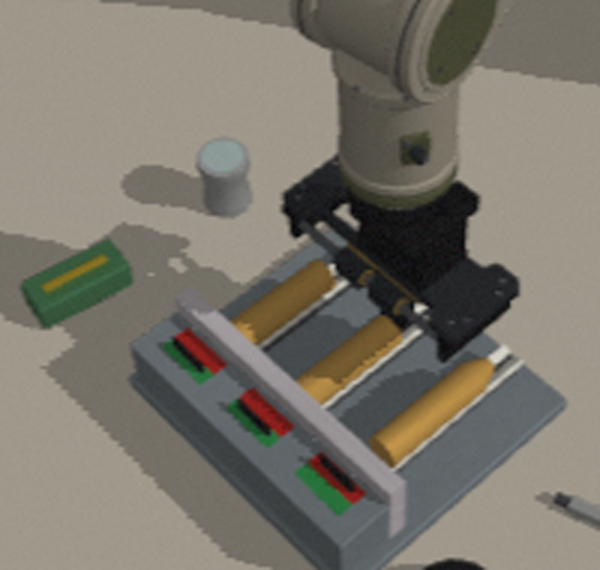

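Emit:
arm_command --commands '[[0, [-0.015, 0, 0], [0, 0, 0]], [0, [-0.035, 0, -0.01], [0, 0, 0]], [0, [-0.04, 0, -0.045], [0, 0, 0]], [0, [-0.04, -0.02, -0.08], [0, 0, 0]], [60, [-0.01, -0.045, -0.09], [0, 0, 0]], [60, [0.02, -0.07, -0.09], [0, 0, 0]], [60, [0.035, -0.08, -0.09], [0, 0, 0]], [60, [0.035, -0.08, -0.09], [0, 0, 0]], [60, [0.035, -0.08, -0.09], [0, 0, 0]], [60, [0.035, -0.08, -0.09], [0, 0, 0]]]'

```text
time: 7.27
ee_pos: [0.6026, 0.1326, 0.2075]
eef_rot: [0.995, 0.101, 0.0, 0.0]
ft_force: [-0.1, 0.3, -0.2]
width: 0.0322
```

```bash
python3 -c "
from h import *
go(-.079,.08,.103);st()
from bench import camera
for n in('top','scene'):
  c=camera(n);cv2.imwrite('pics/f_'+n+'.png',cv2.resize(c['pixels'][90:280,140:340,::-1],None,fx=3,fy=3,interpolation=2))
"
```

```text
shift [-0.0049 -0.0014  0.1045] turn [ 0.0004 -0.0002 -0.0006] j [ 0.12  0.42 -0.53  1.57  0.22  1.21 -1.82]
7.27 rackTCP [-0.0741  0.0787  0.2075] f [-0.1  0.3 -0.2] w 0.0322
```

View pics/f_scene.png

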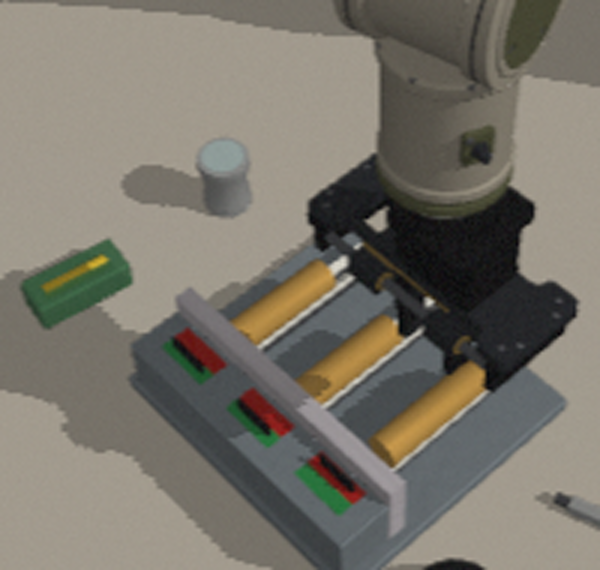

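Emit:
arm_command --commands '[[60, [-0.005, -0.001, 0], [0, 0, 0]], [60, [-0.005, -0.001, 0], [0, 0, 0]], [60, [-0.005, -0.001, 0.015], [0, 0, 0]], [60, [-0.005, -0.001, 0.035], [0, 0, 0]], [60, [-0.005, -0.001, 0.055], [0, 0, 0]], [60, [-0.005, -0.001, 0.075], [0, 0, 0]], [60, [-0.005, -0.001, 0.09], [0, 0, 0]], [60, [-0.005, -0.001, 0.1], [0, 0, 0]], [60, [-0.005, -0.001, 0.104], [0, 0, 0]], [60, [-0.005, -0.001, 0.104], [0, 0, 0]]]'

```text
time: 8.2
ee_pos: [0.5969, 0.133, 0.1028]
eef_rot: [0.995, 0.102, -0.0, 0.0]
ft_force: [0.0, -0.4, -0.2]
width: 0.0524
```

Emit:
arm_command --commands '[[0, [0, 0, 0], [0, 0, 0]], [0, [0, 0, 0], [0, 0, 0]], [0, [0, 0, 0], [0, 0, 0]], [0, [0, 0, 0], [0, 0, 0]], [0, [0, 0, 0], [0, 0, 0]], [0, [0, 0, 0], [0, 0, 0]], [0, [0, 0, 0], [0, 0, 0]], [0, [0, 0, 0], [0, 0, 0]], [0, [0, 0, 0], [0, 0, 0]], [0, [0, 0, 0], [0, 0, 0]]]' --squeeze 30

```text
time: 9.03
ee_pos: [0.5975, 0.1333, 0.1038]
eef_rot: [0.995, 0.102, 0.0, -0.0]
ft_force: [-1.4, -0.4, 6.2]
width: 0.0288
```

```bash
python3 -c "
from h import *
st()
from bench import camera
for n in('top','scene'):
  c=camera(n);cv2.imwrite('pics/g_'+n+'.png',cv2.resize(c['pixels'][90:280,140:340,::-1],None,fx=3,fy=3,interpolation=2))
"
```

```text
9.03 rackTCP [-0.0789  0.0804  0.1038] f [-1.4 -0.4  6.2] w 0.0288
```

View pics/g_scene.png

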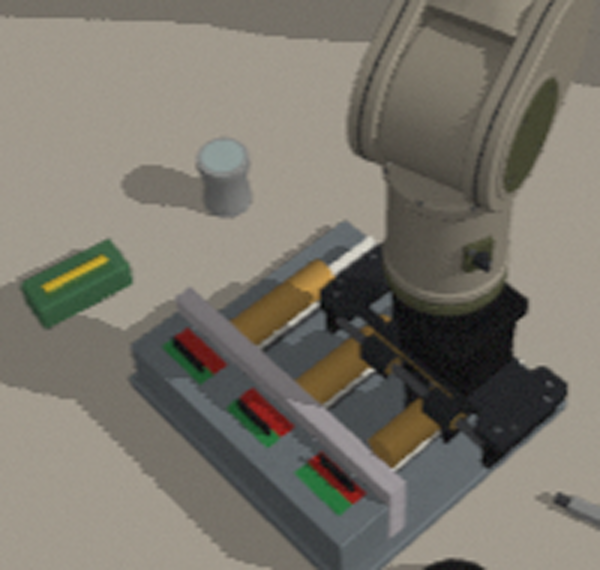

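Emit:
arm_command --commands '[[0, [0, 0, -0.005], [0, 0, 0]], [0, [0, 0, -0.015], [0, 0, 0]], [0, [0, 0, -0.03], [0, 0, 0]], [0, [0, 0, -0.05], [0, 0, 0]], [0, [0, 0, -0.07], [0, 0, 0]], [0, [0, 0, -0.09], [0, 0, 0]], [0, [0, 0, -0.11], [0, 0, 0]], [0, [0, 0, -0.12], [0, 0, 0]], [0, [0, 0, -0.12], [0, 0, 0]], [0, [0, 0, -0.12], [0, 0, 0]]]' --squeeze 40

```text
time: 9.97
ee_pos: [0.5971, 0.1331, 0.223]
eef_rot: [0.995, 0.102, 0.0, 0.0]
ft_force: [-0.7, -0.9, -3.2]
width: 0.0292
```

```bash
python3 -c "
from h import *
st();go(-.079,.08,.103)
from bench import camera
for n in('top','scene'):
  c=camera(n);cv2.imwrite('pics/h_'+n+'.png',cv2.resize(c['pixels'][90:280,140:340,::-1],None,fx=3,fy=3,interpolation=2))
"
```

```text
9.97 rackTCP [-0.0793  0.0803  0.223 ] f [-0.7 -0.9 -3.2] w 0.0292
shift [0.0003 0.0002 0.12  ] turn [ 0.0002 -0.0001  0.0001] j [ 0.13  0.4  -0.53  1.56  0.21  1.23 -1.81]
```

View pics/h_scene.png

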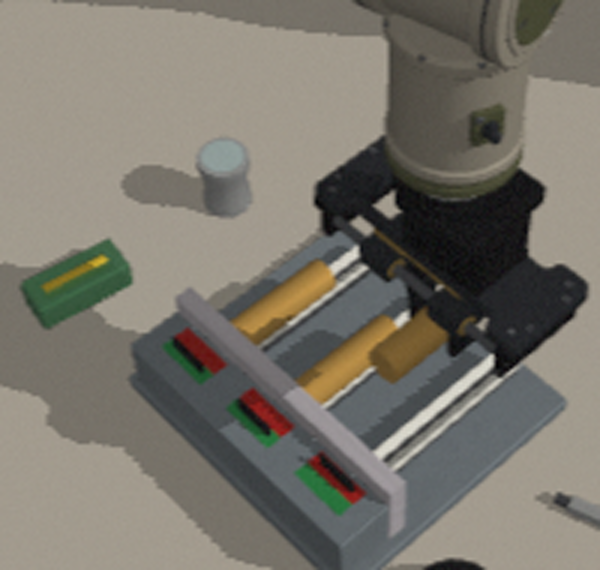

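View pics/h_top.png

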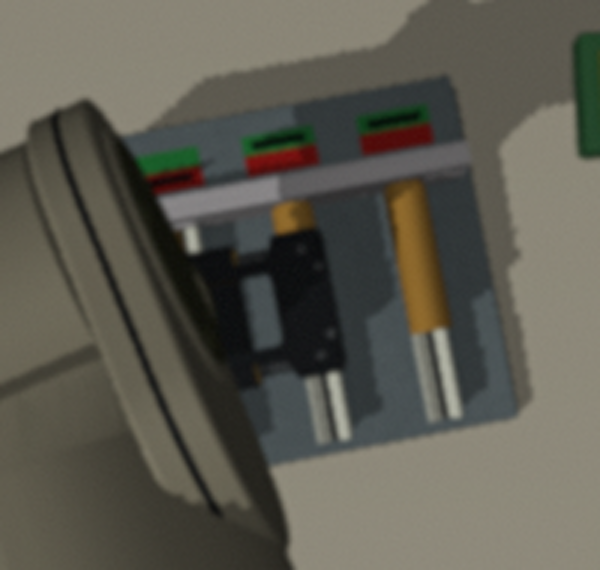

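Emit:
arm_command --commands '[[0, [0, 0, 0], [0, 0, -0.05]], [0, [0, 0, 0], [0, 0, -0.15]], [0, [0, 0, 0], [0, 0, -0.27]], [0, [0, 0, 0], [0, 0, -0.39]], [0, [0, 0, 0], [0, 0, -0.51]], [0, [0, 0, 0], [0, 0, -0.63]], [0, [0, 0, 0], [0, 0, -0.75]], [0, [0, 0, 0], [0, 0, -0.87]], [0, [0, 0, 0], [0, 0, -0.99]], [0, [0, 0, 0], [0, 0, -1.1]]]'

```text
time: 10.9
ee_pos: [0.5966, 0.133, 0.2217]
eef_rot: [0.793, 0.609, -0.001, -0.001]
ft_force: [0.2, 0.1, -3.3]
width: 0.0287
```

Emit:
arm_command --commands '[[0, [0, 0, 0], [0, 0, -0.12]], [0, [0, 0, 0], [0, 0, -0.24]], [0, [0, 0, 0], [0, 0, -0.36]], [0, [0, 0, 0], [0, 0, -0.48]], [0, [0, 0, 0], [0, 0, -0.6]], [0, [0, 0, 0], [0, 0, -0.72]], [0, [0, 0, 0], [0, 0, -0.84]], [0, [0, 0, 0], [0, 0, -0.96]], [0, [0, 0, 0], [0, 0, -1.08]], [0, [0, 0, 0], [0, 0, -1.2]]]'

```text
time: 11.73
ee_pos: [0.5967, 0.133, 0.2218]
eef_rot: [0.311, 0.951, -0.0, -0.001]
ft_force: [-0.0, 1.3, -2.8]
width: 0.0288
```

Emit:
arm_command --commands '[[0, [0, 0, 0], [0, 0, -0.12]], [0, [0, 0, 0], [0, 0, -0.24]], [0, [0, 0, 0], [0, 0, -0.36]], [0, [0, 0, 0], [0, 0, -0.48]], [0, [0, 0, 0], [0, 0, -0.6]], [0, [0, 0, 0], [0, 0, -0.7]], [0, [0, 0, 0], [0, 0, -0.78]], [0, [0, 0, 0], [0, 0, -0.82]], [0, [0, 0, 0], [0, 0, -0.84]], [0, [0, 0, 0], [0, 0, -0.84]]]'

```text
time: 12.57
ee_pos: [0.5968, 0.133, 0.2221]
eef_rot: [-0.101, 0.995, 0.0, -0.001]
ft_force: [0.1, 0.4, -2.5]
width: 0.0287
```

```bash
python3 -c "
from h import *
st();go(-.080,.08,.103,np.pi)
from bench import camera
for n in('top','scene'):
  c=camera(n);cv2.imwrite('pics/i_'+n+'.png',cv2.resize(c['pixels'][90:280,140:340,::-1],None,fx=3,fy=3,interpolation=2))
"
```

```text
12.57 rackTCP [-0.0796  0.0802  0.2221] f [ 0.1  0.4 -2.5] w 0.0287
shift [ 0.0002 -0.0003  0.1191] turn [ 0.0004 -0.0016 -0.0011] j [ 0.5   0.59 -1.09  1.55  0.53  1.33  1.12]
```

View pics/i_scene.png

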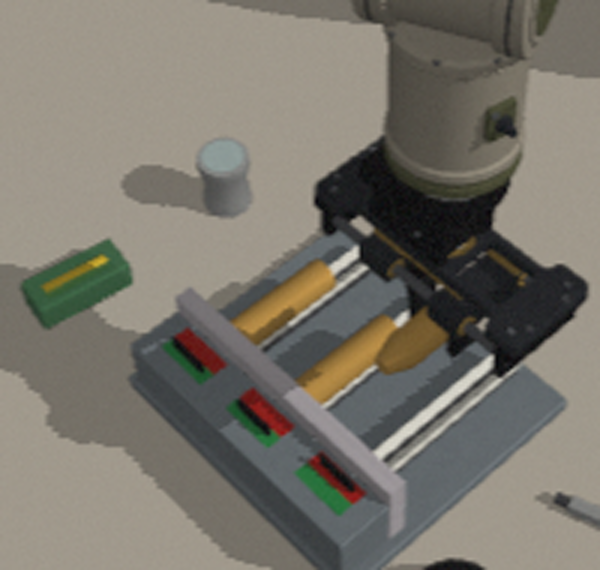

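Emit:
arm_command --commands '[[0, [0, 0, 0.02], [0, 0, 0]], [0, [0, 0, 0.045], [0, 0, 0]], [0, [0, 0, 0.07], [0, 0, 0]], [0, [0, 0, 0.09], [0, 0, 0]], [0, [0, 0, 0.1], [0, 0, 0]], [0, [0, 0, 0.107], [0, 0, 0]], [0, [0, 0, 0.112], [0, 0, 0]], [0, [0, 0, 0.115], [0, 0, 0]], [0, [0, 0, 0.117], [0, 0, 0]], [0, [0, 0, 0.117], [0, 0, 0]]]'

```text
time: 13.5
ee_pos: [0.5975, 0.1333, 0.1067]
eef_rot: [-0.101, 0.995, -0.0, 0.0]
ft_force: [0.5, -0.2, -2.8]
width: 0.0288
```

```bash
python3 -c "
from h import *
st();go(-.080,.08,.1035,np.pi)
from bench import camera
for n in('top','scene'):
  c=camera(n);cv2.imwrite('pics/j_'+n+'.png',cv2.resize(c['pixels'][90:280,140:340,::-1],None,fx=3,fy=3,interpolation=2))
"
```

```text
13.5 rackTCP [-0.0789  0.0804  0.1067] f [ 0.5 -0.2 -2.8] w 0.0288
shift [ 0.0011 -0.0004  0.0032] turn [-0.0001  0.0007 -0.0016] j [ 0.45  0.7  -1.    1.65  0.64  1.15  1.05]
```

View pics/j_scene.png

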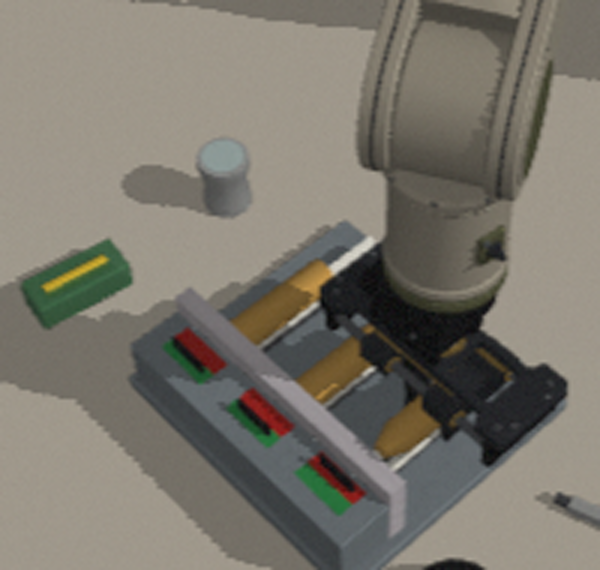

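Not yet seated (weight still carried); lower a few mm more while watching the force.

Emit:
arm_command --commands '[[0, [0, 0, 0.0005], [0, 0, 0]], [0, [0, 0, 0.001], [0, 0, 0]], [0, [0, 0, 0.0015], [0, 0, 0]], [0, [0, 0, 0.002], [0, 0, 0]], [0, [0, 0, 0.0025], [0, 0, 0]], [0, [0, 0, 0.003], [0, 0, 0]], [0, [0, 0, 0.003], [0, 0, 0]], [0, [0, 0, 0.003], [0, 0, 0]], [0, [0, 0, 0.003], [0, 0, 0]], [0, [0, 0, 0.003], [0, 0, 0]]]'

```text
time: 14.43
ee_pos: [0.5973, 0.1334, 0.1039]
eef_rot: [-0.101, 0.995, -0.0, 0.0]
ft_force: [-3.7, -1.5, 6.2]
width: 0.0289
```

Emit:
arm_command --commands '[[45, [0, 0, 0], [0, 0, 0]], [55, [0, 0, 0], [0, 0, 0]], [60, [0, 0, 0], [0, 0, 0]], [60, [0, 0, 0], [0, 0, 0]], [60, [0, 0, 0], [0, 0, 0]], [60, [0, 0, -0.01], [0, 0, 0]], [60, [0, 0, -0.03], [0, 0, 0]], [60, [0, 0, -0.06], [0, 0, 0]], [60, [0, 0, -0.085], [0, 0, 0]], [60, [0, 0, -0.09], [0, 0, 0]]]'

```text
time: 15.27
ee_pos: [0.5985, 0.1344, 0.1984]
eef_rot: [-0.101, 0.995, 0.0, 0.003]
ft_force: [0.2, 0.5, 1.2]
width: 0.0521
```

```bash
python3 -c "
from h import *
st();go(-.180,.08,.195,np.pi);go(-.180,.08,.114,np.pi)
from bench import camera
for n in('top','scene'):
  c=camera(n);cv2.imwrite('pics/k_'+n+'.png',cv2.resize(c['pixels'][90:280,140:340,::-1],None,fx=3,fy=3,interpolation=2))
"
```

```text
15.27 rackTCP [-0.0777  0.0812  0.1984] f [0.2 0.5 1.2] w 0.0521
shift [ 0.1023 -0.0013  0.0028] turn [ 0.0004  0.0057 -0.001 ] j [ 0.49  0.61 -1.08  1.57  0.55  1.29  1.11]
shift [ 0.1028 -0.0014  0.0838] turn [ 0.0004  0.0057 -0.001 ] j [ 0.49  0.61 -1.08  1.57  0.55  1.29  1.11]
```

View pics/k_scene.png

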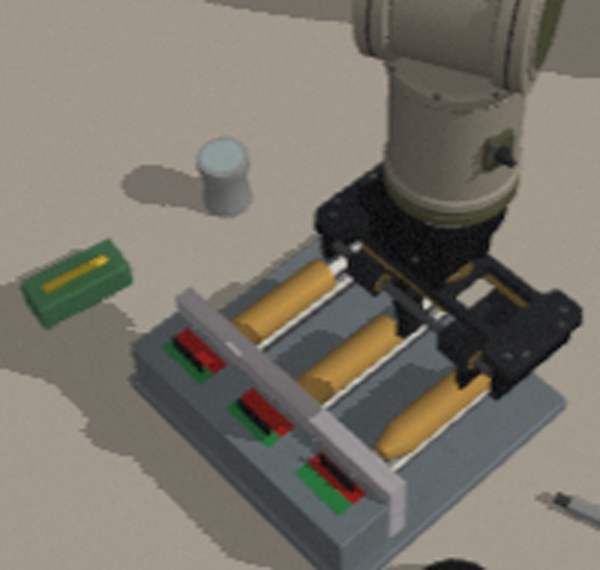

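Emit:
arm_command --commands '[[0, [0.03, 0, 0], [0, 0, 0]], [0, [0.065, 0, 0], [0, 0, 0]], [0, [0.095, 0, 0], [0, 0, 0]], [0, [0.1, 0, 0], [0, 0, 0]], [0, [0.1, 0, 0], [0, 0, 0]], [0, [0.1, -0.001, 0.005], [0, 0, 0]], [0, [0.1, -0.001, 0.03], [0, 0, 0]], [0, [0.1, -0.001, 0.06], [0, 0, 0]], [0, [0.1, -0.001, 0.077], [0, 0, 0]], [0, [0.1, -0.001, 0.08], [0, 0, 0]]]'

```text
time: 16.2
ee_pos: [0.4987, 0.112, 0.1097]
eef_rot: [-0.101, 0.995, 0.0, -0.002]
ft_force: [-0.7, -0.4, 0.1]
width: 0.0016
```

```bash
python3 -c "
from h import *
st();go(-.116,.08,.114,np.pi)
"
```

```text
16.2 rackTCP [-0.18    0.0794  0.1097] f [-0.7 -0.4  0.1] w 0.0016
shift [-0.064   0.0006 -0.0046] turn [ 0.0014 -0.0045 -0.0013] j [ 0.62  0.53 -1.11  1.91  0.54  1.05  1.06]
```

Emit:
arm_command --commands '[[0, [0, 0, -0.003], [0, 0, 0]], [0, [-0.008, 0, -0.003], [0, 0, 0]], [0, [-0.015, 0, -0.003], [0, 0, 0]], [0, [-0.022, 0, -0.003], [0, 0, 0]], [0, [-0.029, 0, -0.003], [0, 0, 0]], [0, [-0.035, 0, -0.003], [0, 0, 0]], [0, [-0.041, 0, -0.003], [0, 0, 0]], [0, [-0.047, 0, -0.003], [0, 0, 0]], [0, [-0.053, 0, -0.003], [0, 0, 0]], [0, [-0.057, 0, -0.003], [0, 0, 0]]]'

```text
time: 17.03
ee_pos: [0.5554, 0.1236, 0.1164]
eef_rot: [-0.101, 0.995, -0.0, -0.001]
ft_force: [-6.0, -1.4, 4.6]
width: 0.0005
```

Emit:
arm_command --commands '[[0, [-0.002, 0, 0], [0, 0, 0]], [0, [-0.003, 0, 0], [0, 0, 0]], [0, [-0.004, 0, 0], [0, 0, 0]], [0, [-0.005, 0, 0], [0, 0, 0]], [0, [-0.006, 0, 0], [0, 0, 0]], [0, [-0.007, 0, 0], [0, 0, 0]], [0, [-0.008, 0, 0], [0, 0, 0]], [0, [-0.009, 0, 0], [0, 0, 0]], [0, [-0.01, 0, 0], [0, 0, 0]], [0, [-0.01, 0, 0], [0, 0, 0]]]'

```text
time: 17.87
ee_pos: [0.5613, 0.125, 0.1161]
eef_rot: [-0.101, 0.995, -0.002, -0.005]
ft_force: [-28.8, -8.7, 24.5]
width: 0.0005
```

```bash
python3 -c "
from h import *
st()
from bench import camera
for n in('top','scene'):
  c=camera(n);cv2.imwrite('pics/l_'+n+'.png',cv2.resize(c['pixels'][90:280,140:340,::-1],None,fx=3,fy=3,interpolation=2))
"
```

```text
17.87 rackTCP [-0.116   0.0796  0.1161] f [-28.8  -8.7  24.5] w 0.0005
```

View pics/l_scene.png

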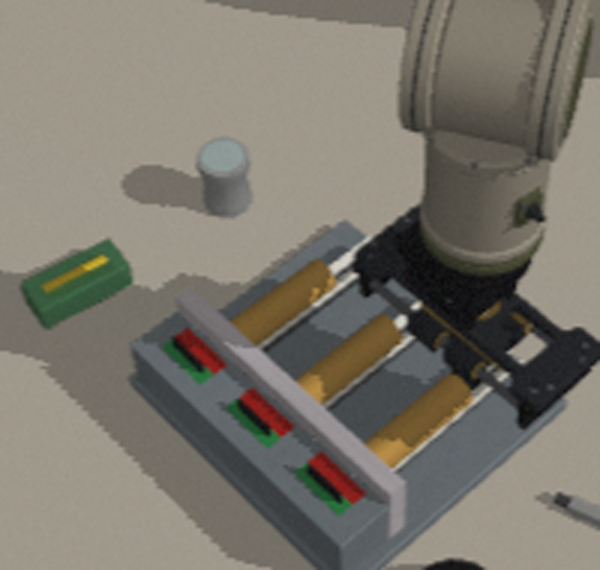

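All three pointers are on green. Back off, rise and move clear.

Emit:
arm_command --commands '[[0, [0.01, 0, 0], [0, 0, 0]], [0, [0.03, 0, 0], [0, 0, 0]], [0, [0.05, 0, 0], [0, 0, 0]], [0, [0.06, 0, -0.02], [0, 0, 0]], [0, [0.06, 0, -0.05], [0, 0, 0]], [0, [0.06, 0, -0.08], [0, 0, 0]], [0, [0.06, 0, -0.11], [0, 0, 0]], [0, [0.06, 0, -0.14], [0, 0, 0]], [0, [0.06, 0, -0.16], [0, 0, 0]], [0, [0.06, 0, -0.16], [0, 0, 0]]]'

```text
time: 18.8
ee_pos: [0.5081, 0.1146, 0.2807]
eef_rot: [-0.101, 0.995, 0.0, 0.003]
ft_force: [0.5, 0.4, 0.3]
width: 0.0003
```

Emit:
arm_command --commands '[[0, [0, 0.02, 0], [0, 0, 0]], [0, [0, 0.05, 0], [0, 0, 0]], [0, [0, 0.08, 0], [0, 0, 0]], [0, [0, 0.11, 0], [0, 0, 0]], [0, [0, 0.14, 0], [0, 0, 0]], [0, [0, 0.17, 0], [0, 0, 0]], [0, [0, 0.2, 0], [0, 0, 0]], [0, [0, 0.22, 0], [0, 0, 0]], [0, [0, 0.22, 0], [0, 0, 0]], [0, [0, 0.22, 0], [0, 0, 0]]]'

```text
time: 19.63
ee_pos: [0.4615, 0.3304, 0.2759]
eef_rot: [-0.102, 0.995, 0.0, -0.0]
ft_force: [-0.5, -0.8, -0.6]
width: 0.0006
```

```bash
python3 -c "
from h import *
st()
from bench import camera
for n in('top','scene'):
  c=camera(n);cv2.imwrite('pics/m_'+n+'.png',cv2.resize(c['pixels'][90:280,100:360,::-1],None,fx=3,fy=3,interpolation=2))
"
```

```text
19.63 rackTCP [-0.1722  0.3009  0.2759] f [-0.5 -0.8 -0.6] w 0.0006
```

View pics/m_scene.png

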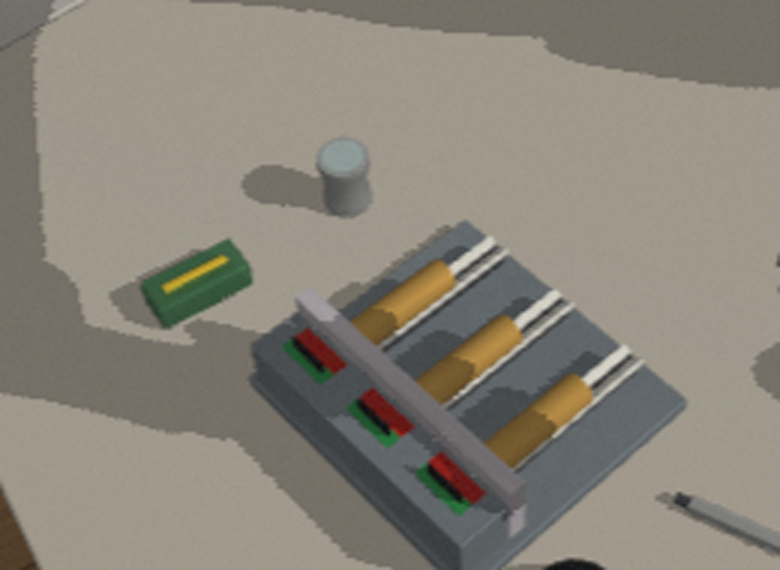

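View pics/m_top.png

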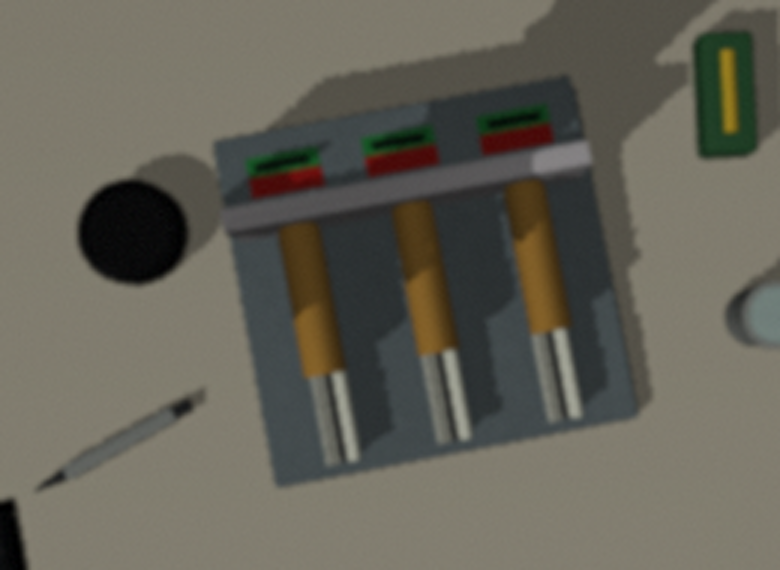

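```bash
python3 -c "
from bench import *
print(close_job())"
```

```text
the job is handed in; nothing more can be done
None
```

All three brass shafts are fully home, chamfered end first, with their pointers on green. I handed the job in at about 20 s of the 64 s allowed.

- **Order:** I pushed the right shaft home first, then the middle one. The left shaft was the one laid in the wrong way round. I gripped it at its centre, lifted it, turned it half a turn, set it back on its rail and pushed it home.
- **Fully home:** Each push stopped hard with the tool 115–116 mm before the bores. This matches the expected home depth, and the wrist's horizontal push force was about 30–47 N.
- **Last pictures:** After the arm had moved clear, both cameras showed the three black pointers on green and the square ends level with each other. The compass housing, loupe, level and punch looked untouched by eye; I did not measure their positions.
- **Disagreement:** My first estimate of the rack's position was off at its rear corners, so I refitted it without them. After that, no check failed or disagreed.

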